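Send the wet roller under the drying hood

ROBOT

A 6-joint arm with a two-finger parallel gripper is mounted at the origin on the work surface. World frame = base frame: x ahead of the robot, y to its left, z up, the work surface at z = 0. Lengths are in m, angles in degrees, forces in N, time in s.
With the tool pointing down it reaches from about 0.35 to 0.875 m from the base axis. Payload 4.2 kg.
Tool frame: the origin (TCP) lies midway between the tips of the shut fingers; the grasp point (between the pads) lies 19 mm behind it; z points along the fingers, y is the line along which they close (so a half turn about z gives the same grasp; the last joint's range is limited). The gripper opens to 87 mm and grips with 3 to 60 N. Pads are 19 mm wide; open, the fingers measure 117 mm over their backs; the gripper's body (75 mm by 190 mm) begins 51 mm behind the grasp point.
Start: joints at [80.42, 22.042, 0.453, 0, -68.411, -14.817], TCP at [0.258, 0.569, 0.223] pointing down, gripper open.
Joint ranges: [-179.83, 179.83], [-69.29, 118.12], [-61.27, 80.66], [-181.25, 117.63], [-171.15, -9.14], [-177.46, 177.46]. Speed limits (degrees/s): [159.86, 159.86, 180, 180, 180, 180].

INTERFACE

Orientations are given as a 3x3 rotation matrix whose columns are the frame's x, y, z axes.
In Python, from station import sense, capture, finish_job, silhouettes, landmark_of gives the robot as it stands.
- The arm moves only by the tool step_arm, never from a script. Its arguments are lists of equal length, an entry for each row: "linear": the shift along the tool's x, y, z in mm, a list of three; "delta_rot": the turn, a rotation vector about the tool's x, y, z in rad, a list of three; "grip": the finger opening in mm, from 0 to 87. A call has 1 to 10 rows; each row shifts and turns the commanded pose from where the row before left it, along the tool's axes as they then stand; what a row does not reach is not made up. A row lasts 1/8 s, in which the tool goes at most 62.5 mm and 10.7 degrees, less where a joint would pass 70% of its speed; a pose out of reach is approached as far as the arm can. A call with a gripper value outside its range is refused whole. The fingers move at their own pace and stop on an object; the grip force is fixed at half the most. Time passes only in rows, so rows that do not move let the fingers close. It gives the time, the measured TCP pose, the force, the opening and the grip force at its end, in the units of the state.
- sense(): the state, without advancing time (a new reading comes with each control period).
- capture(name): name is "scene" or "top" or "wrist"; returns a dict with "img" (384x512x3 uint8, red, green, blue), "fx", "fy", "cx", "cy" (pixels), "world_to_cam" (4x4, takes a point from world to camera coordinates); the wrist camera has in their place "mount" (4x4, takes a point from camera to tool coordinates, whose origin is the TCP and whose axes are the flange's). Camera axes: x right, y up, looking along -z (the intrinsics and any distortion apply to the point x, -y, -z); pixel columns grow to the right and rows downward; lengths in m; the calibration is good to about 2 mm. A picture is of the moment at which its call begins: read the wrist's pose just before it. There is no depth.
- finish_job(): hands the job in; it is judged then, once.
Trained networks look in the newest picture that a camera, given by its name, has taken for a name from the list of things; names that differ only in an ending like _2 or _b are one class to them, and where a whole thing is asked for, a point or a joint stands for the part that bears it (a point fixed in the world has none). Each returns a list of dicts, best first, with "score" (0 to 1); they miss things now and then, are a little off and sometimes report something else, mostly with a low value. They report only what shows in the picture. A call takes as long as a camera call.
- silhouettes(camera, label): "mask" (384x512 bool, what is visible of it) and "point" ([column, row] in pixels, amid what is visible of it).
- landmark_of(camera, label): "point" ([column, row] in pixels: a listed point, or the origin of a listed thing).
The state is a dict: "time_s": time; "joints": joint angles; "joint_velocities": joint speeds; "effort": joint torques, N m; "tcp_pos": TCP position; "ee_rot": TCP orientation; "wrist_force": force on the tool from outside, world axes, zero at the start; "moment": the same for the moment, N m; "gripper_width": opening from 0.0 (shut) to 1.0 (fully open); "gripper_force": force on a finger pad.
Only numpy, scipy, OpenCV 4.12 (cv2) and the standard library are available. Lean on these libraries where they do the work, as an engineer would, in place of code of your own. Each camera call takes 0.05 s, during which the arm holds its last target. There are 200 camera calls.

TASK

The freshly painted orange roller has to dry under the hood, and nothing may touch the roller itself on the way. First slide the red-knobbed stop bolt fully open, then lift the hanger that carries the roller off the wall hook (the blue tab is its grip), hook it over the open stretch of rail in front of the bolt with the tail pointing away from the hood, and let go. Then push the hanger along the rail, past the bolt and in under the hood, with its long tail trailing out, until the blue tail plate is level with the green pointer, and slide the bolt fully shut behind it; leave the other things on the counter where they are.

Things in the scene. Friction and masses are not known exactly. Their poses are not given: they have to be found in the camera images.
- hook: Fixed iron wall hook on a grey upright plate (60 mm wide, 12 thick, 270 high). Origin on the counter at the middle of the plate's front face, z up; the hook's arm points along its -x.
- hook_arm (a point): Point on the axis of the hook's round iron arm (12 mm in diameter, 225 mm high), 65 mm out from the plate, about where the hanger hangs. The arm ends 112 mm out from the plate in a slightly upturned tip, its top 14 mm above the arm's axis.
- rail: Fixed rail with bolt and drying hood. Origin on the counter below the rail, where the bolt crosses. The rail is a round steel bar, 12 mm in diameter, along y, axis at x=0, z=225 mm, from y=-190 (held there by an upright post of the same bar) to y=+262 inside the hood. The bolt's guide, on a post, is at x=100 to 150, y=-15 to 15, top at z=259 mm.
- open_stretch (a point): Point on the rail's axis in the middle of its open stretch (y=-100 mm of the rail body). The hanger can be hooked on with its origin at y=-150 to -45 mm of the rail body, in front of the bolt.
- hood_mouth (a point): Point on the rail's axis in the open mouth of the drying hood, y=110 mm of the rail body. The hood goes from there to y=270: yellow roof with underside at z=310 and top at 330 mm, side panels with inner faces at x=-52 and +52 from z=195 up, on corner legs with inner faces at x=-48 and +48.
- bolt (a joint): Stop bolt, a steel bar 14 mm wide at z=247 to 259 mm, sliding along the rail body's +x (away from the robot). 0 = fully shut: the bar crosses above the rail to 25 mm on its robot side and no hanger can pass. 0.08 m = fully open: its end is 55 mm clear of the rail's axis. It is stiff (2 N) and stays where left.
- knob (a point): Point at height 283 mm on the axis of the bolt's upright red knob (18 mm in diameter, from z=257 to 297 mm). At x=45 mm of the rail body when shut, 125 when open; y=0.
- pointer: Fixed green pointer on a thin dark post (8 mm square, 70 mm beyond the rail's axis, 254 high), its tip 30 mm beyond the rail's axis at height 252 mm. Origin on the counter below the rail's axis, level with the pointer; axes parallel to the rail body's. It stands between bolt and hood, at y=40 to 70 mm of the rail body.
- hanger: Loose steel hanger with the roller (0.44 kg in all). Origin on the axis of the bar it hangs on; z up, y along the bar, tail towards -y. Its hook is a roof 50 mm long along y, outer top 12.5 mm above the origin, with a back leg at x=-15.5 mm. Seated on the rail the origin is 225 mm high; with its tail away from the hood its axes are parallel to the rail body's.
- hook_gap (a point): Middle of the hook's open side, at x=+13.5, z=-27 mm of the hanger: between the lip (x=11.5 to 15.5, down to z=-11) and the lower plate (top at z=-43) that leads under the bar to the roller. A 12 mm bar passes in and out here sideways. To unhook, lift 27 mm and shift the hanger about 45 mm along its own -x; to hook on, the reverse.
- tab (a point): Centre of the blue grip tab on top of the hanger, 31 mm above the hanger's origin. The tab is 10 mm thick along the hanger's x, 34 mm along y, from 11 to 47 mm above the origin.
- tail (a point): Centre of the blue tail plate (28 wide along x, 5 thick along y, 26 mm high along z), at y=-125, z=+25 mm of the hanger, on a thin rod (8 mm) from the hook. Push its outer (-y) face. When seated on the rail, the plate's lower edge is 6 mm above the rail.
- roller: The wet orange roller, 50 mm in diameter and 110 mm long, with short bare axle stubs, fixed upright below the hanger's hook. Its frame is the hanger's; the paint spans z=-172 to -62 mm and the lower stub ends at z=-184 mm.
- cap: Black plastic masking cap, 60 mm across the flange, 28 mm high. Origin at the underside. Leave alone.
- bearing: Beige ceramic bearing ring, 52 mm outside, 26 inside, 14 mm high, flat on the counter. Leave alone.
- wingnut: Brass wing nut, about 48 mm across the wings, 18 mm high. Leave alone.
- axle: Square steel roller axle, 180 x 11 x 11 mm, lying on the counter along its own x. Leave alone.
- tape: Blue roll of masking tape, 90 mm outside, 24 mm high, flat. Leave alone.
- tin: Paint tin with orange label, 84 mm in diameter, 110 mm high. Leave alone.

How it is judged (in metres and radians):
On the way, in this order (a step that is already met when the one before it is completed fails the run):
1. the stop bolt is open (value of joint bolt above 0.065 m), for 0.2 s.
2. the hanger hangs on the open stretch of rail in front of the bolt, let go (x of hanger in the frame of rail between -0.006 and 0.006 m and z of hanger in the frame of rail between 0.219 and 0.231 m and angle between the y axis of hanger and the y axis of rail, either way round below 0.2 rad and angle between hanger's own z axis and vertical below 0.2 rad and contact force between the arm and hanger below 0.2 N and y of hanger in the frame of rail between -0.18 and -0.02 m and y of tail in the frame of rail below -0.12 m), for 0.3 s.
3. the tail plate is level with the pointer, the roller under the hood, the hanger still on the rail (x of hanger in the frame of rail between -0.006 and 0.006 m and z of hanger in the frame of rail between 0.219 and 0.231 m and angle between the y axis of hanger and the y axis of rail, either way round below 0.2 rad and angle between hanger's own z axis and vertical below 0.2 rad and y of tail in the frame of pointer between -0.008 and 0.008 m), for 0.2 s.
4. the bolt is shut behind it (value of joint bolt below 0.015 m), for 0.2 s.
At the end, for the whole second after the job is handed in: The hanger hangs at rest and untouched on the rail (origin within 6 mm of the rail's axis, within 0.2 rad of the rail's direction and upright within 0.2 rad), its tail plate is within 8 mm of the pointer along the rail, with the tail away from the hood, and the bolt is shut to within 15 mm (all of step 3 and contact force between the arm and hanger below 0.2 N and value of joint bolt below 0.015 m and linear speed of hanger below 0.04 m/s).
It fails at once if the roller is touched by anything or rubs on anything (over 1 N) (contact force between roller and anything else above 1 N).
It fails at once if the hanger is dropped (height (world z) of hanger below 0.19 m).
It fails at once if another thing on the counter is disturbed (moved over 20 mm) (distance of any of cap, bearing, wingnut, axle, tape, tin from where it was at the start of the episode above 0.02 m).
It also fails if it takes over 72 s, if anything falls off the work surface, if the arm or the gripper's body presses on something with over 40 N, if the wrist force passes 120 N, or if a joint passes its speed limit or range.

## Working session

There is one attempt and no reset: what is moved stays moved. The work goes in short steps, Python scripts to look and compute and a tool call to move; the robot and the scene stay as the last step left them, time stands still between calls to the robot, and variables do not carry over. Pictures are saved under pics/ and viewed, at most 14 in all, crops included, and the job is handed in when it is done.

Besides the shell and the picture viewer there is one more tool, called as name(argument=value, ...) on one line, values as JSON. step_arm: Moves the arm, as the interface text tells. Its arguments: {"type":"object","properties":{"linear":{"type":"array"},"delta_rot":{"type":"array"},"grip":{"type":"array"}},"required":["linear","delta_rot","grip"]}

```bash
mkdir -p pics; cat > h.py <<'E'
import numpy as np, cv2
from station import *
def cam(n):
    c=capture(n)
    return c
def landm(c,n,label,k=2):
    return [(round(d['score'],2),np.round(d['point'],1).tolist()) for d in landmark_of(n,label)[:k]]
def P(c,s=None):
    if 'world_to_cam' in c: return np.array(c['world_to_cam'])
    T=np.eye(4);T[:3,:3]=s['ee_rot'];T[:3,3]=s['tcp_pos']
    return np.linalg.inv(T@np.array(c['mount']))
def ray(c,M,px):
    d=np.array([(px[0]-c['cx'])/c['fx'],-(px[1]-c['cy'])/c['fy'],-1.])
    R=M[:3,:3];return -R.T@M[:3,3],R.T@d
def atz(c,M,px,z):
    o,d=ray(c,M,px);return o+d*(z-o[2])/d[2]
def proj(c,M,p):
    q=M[:3,:3]@np.array(p)+M[:3,3];return [c['cx']+c['fx']*q[0]/-q[2],c['cy']-c['fy']*q[1]/-q[2]]
def tri(rs):
    A=np.zeros((3,3));b=np.zeros(3)
    for o,d in rs:
        d=d/np.linalg.norm(d);Q=np.eye(3)-np.outer(d,d);A+=Q;b+=Q@o
    return np.linalg.solve(A,b)
E
python3 - <<'E'
from h import *
s=sense();print(s)
ims={}
L=[('hook',0),('hook_arm',.225),('rail',0),('open_stretch',.225),('hood_mouth',.225),('knob',.283),('pointer',0),('hanger',.225),('tab',.256),('tail',.25),('hook_gap',.198),('cap',0),('bearing',0),('wingnut',0),('axle',0),('tape',0),('tin',0)]
C={n:capture(n) for n in('scene','top')}
for n in C:
    print([k for k in C[n] if k!='img'],C[n].get('distortion')); cv2.imwrite(f'pics/{n}0.png',C[n]['img'][:,:,::-1])
for l,z in L:
    rs=[]
    for n in C:
        c=C[n];M=P(c);r=landm(c,n,l,2)
        print(l,n,r,[atz(c,M,p,z).round(3).tolist() for _,p in r])
        if r: rs.append(ray(c,M,r[0][1]))
    if len(rs)==2: print('   tri',tri(rs).round(3))
E
```

```text
{'time_s': 0.0, 'joints': array([ 8.04185726e+01,  2.20898810e+01,  3.79152038e-01, -2.96479072e-02,
       -6.84107258e+01, -1.48170111e+01]), 'joint_velocities': array([-0.04692162, -0.07384736, -0.05798994,  0.09794874,  0.02002256,
        0.03933858]), 'effort': array([-1.89808045e-03, -3.90664530e+01,  1.87399650e+01,  4.21998248e+00,
        1.09520636e-02, -2.02304846e-04]), 'tcp_pos': array([0.25789995, 0.56864064, 0.22146288]), 'ee_rot': array([[ 9.10616075e-01, -4.13252562e-01, -8.27268407e-04],
       [-4.13253383e-01, -9.10613859e-01, -2.01008106e-03],
       [ 7.73490731e-05,  2.17228359e-03, -9.99997638e-01]]), 'wrist_force': array([ 0.5381265 ,  0.1964625 , -0.38059408]), 'moment': array([ 0.0012191, -0.0089542, -0.0303618]), 'gripper_force': 0.0, 'gripper_width': 0.9984742629472838}
['fx', 'fy', 'cx', 'cy', 'world_to_cam'] None
['fx', 'fy', 'cx', 'cy', 'world_to_cam'] None
hook scene [(0.69, [187.5, 205.5]), (0.21, [288.8, 243.9])] [[0.545, -0.354, 0.0], [0.504, 0.072, 0.0]]
hook top [(0.61, [337.3, 204.2]), (0.22, [283.2, 131.4])] [[0.549, -0.345, 0.0], [0.801, -0.1
[... 2019 characters left out ...]
 0.0]]
bearing top [(0.64, [268.2, 246.7])] [[0.404, -0.116, 0.0]]
   tri [ 0.493 -0.21   0.272]
wingnut scene [(0.61, [188.5, 236.0])] [[0.673, -0.229, 0.0]]
wingnut top [(0.39, [304.8, 173.2])] [[0.654, -0.237, 0.0]]
   tri [ 0.659 -0.241 -0.017]
axle scene [] []
axle top [(0.79, [204.0, 264.0])] [[0.345, 0.093, 0.0]]
tape scene [(0.58, [374.5, 239.1]), (0.36, [260.0, 213.1])] [[0.308, 0.301, 0.0], [0.42, -0.101, -0.0]]
tape top [(0.85, [141.0, 278.0])] [[0.297, 0.295, 0.0]]
   tri [ 0.296  0.298 -0.01 ]
tin scene [(0.82, [174.6, 263.5]), (0.72, [312.5, 224.7])] [[0.796, -0.175, 0.0], [0.364, 0.091, 0.0]]
tin top [(0.71, [284.2, 132.1])] [[0.798, -0.166, 0.0]]
   tri [ 0.798 -0.168  0.006]
```

View pics/scene0.png

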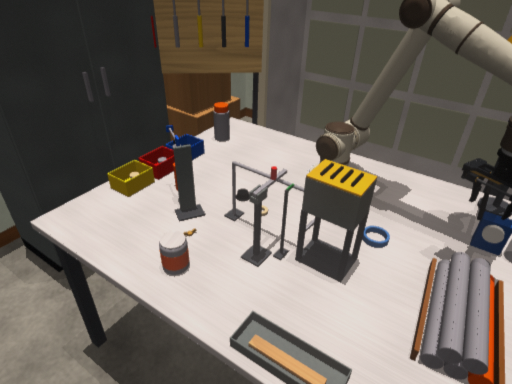

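View pics/top0.png

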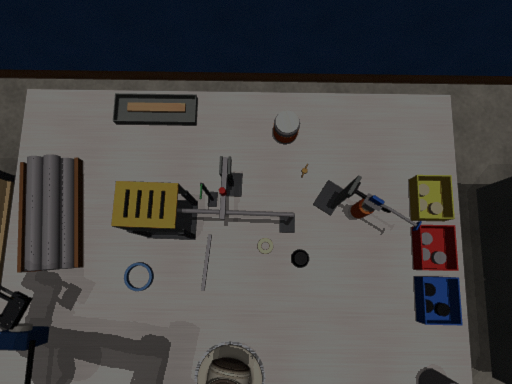

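The scene view shows the hook plate with the hanger at (180,150), the rail at (235–300,165–190), the red knob at (274,172) and the hood at (340,215). The top view agrees, with the hanger tail at (419,226) and the rail from (293,214) to the hood at (160,205). I'll lift, turn the tool parallel to the rail, and go above the bolt.

step_arm(linear=[[0, 0, -27], [0, 0, -27], [0, 0, -27], [0, 0, -27], [0, 0, -27], [0, 0, -27], [0, 0, -27], [0, 0, -27], [44, -25, 0], [44, -25, 0]], delta_rot=[[0, 0, 0.151], [0, 0, 0.151], [0, 0, 0.151], [0, 0, 0.151], [0, 0, 0.151], [0, 0, 0.151], [0, 0, 0.151], [0, 0, 0.151], [0, 0, 0], [0, 0, 0]], grip=[87, 87, 87, 87, 87, 87, 87, 87, 87, 87])

```text
time_s: 3.05
tcp_pos: [0.3027, 0.4776, 0.4384]
ee_rot: [[-0.062, -0.998, 0.0], [-0.998, 0.062, -0.0], [0.0, -0.0, -1.0]]
wrist_force: [0.8, 0.1, 0.8]
gripper_width: 0.998
gripper_force: 0.0
```

step_arm(linear=[[44, -25, 0], [44, -25, 0], [44, -25, 0], [44, -25, 0], [44, -25, 0], [44, -25, 0], [44, -25, 0], [44, -25, 0], [44, -25, 0], [44, -25, 0]], delta_rot=[[0, 0, 0], [0, 0, 0], [0, 0, 0], [0, 0, 0], [0, 0, 0], [0, 0, 0], [0, 0, 0], [0, 0, 0], [0, 0, 0], [0, 0, 0]], grip=[87, 87, 87, 87, 87, 87, 87, 87, 87, 87])

```text
time_s: 4.3
tcp_pos: [0.5247, 0.0218, 0.4388]
ee_rot: [[-0.063, -0.998, 0.001], [-0.998, 0.063, 0.0], [-0.0, -0.001, -1.0]]
wrist_force: [1.1, 0.3, 0.3]
gripper_width: 0.999
gripper_force: 0.0
```

```bash
cat >> h.py <<'E'
def look(labels,name=None):
    s=sense();c=capture('wrist');M=P(c,s)
    if name: cv2.imwrite('pics/'+name,c['img'][:,:,::-1])
    print('tcp',s['tcp_pos'].round(4),'yaw_y',round(float(np.degrees(np.arctan2(s['ee_rot'][1,1],s['ee_rot'][0,1]))),2),'rz',s['ee_rot'][:,2].round(3),'w',round(float(s['gripper_width'])*87,1))
    for l,z in labels:
        r=landm(c,'wrist',l,2); print(l,r,[atz(c,M,p,z).round(4).tolist() for _,p in r])
    return s,c,M
E
python3 - <<'E'
from h import *
look([('knob',.283),('open_stretch',.225),('hood_mouth',.225),('rail',0),('pointer',0)],'w1.png')
E
```

```text
tcp [0.5247 0.0218 0.4388] yaw_y 176.4 rz [ 0.001  0.    -1.   ] w 86.9
knob [(0.75, [247.8, 174.4])] [[0.5338, 0.0157, 0.283]]
open_stretch [(0.9, [280.2, 84.0])] [[0.488, -0.083, 0.225]]
hood_mouth [(0.61, [279.1, 234.9])] [[0.4977, 0.1209, 0.225]]
rail [(0.44, [339.2, 169.6])] [[0.3491, 0.0817, 0.0]]
pointer [(0.63, [279.7, 82.6]), (0.41, [332.5, 13.5])] [[0.4701, -0.1019, 0.0], [0.3673, -0.2158, 0.0]]
```

View pics/w1.png

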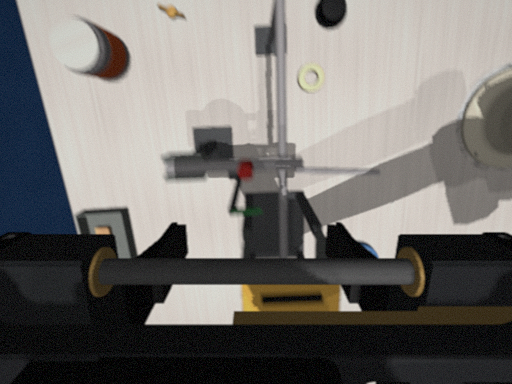

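The wrist view shows the rail as a near-vertical line at column 280–283, the red knob at (245,170), the green pointer at (233–262,212) and the hood below. The gripper is wide along the closing line, as hoped.

```bash
python3 - <<'E'
from h import *
s=sense();c=capture('wrist');M=P(c,s);im=c['img'].astype(int)
for r in (30,60,100,130,215,235): print(r,im[r,268:296].mean(1).astype(int))
for p,z in(((280,40),.229),((283,235),.229),((283,215),.229),((245,170),.295),((262,212),.252),((233,212),.252)): print(p,atz(c,M,p,z).round(4))
hsv=cv2.cvtColor(c['img'],cv2.COLOR_RGB2HSV)
for n,lo,hi,z in(('red',(0,150,80),(8,255,255),.29),('green',(50,100,40),(90,255,255),.252)):
    m=cv2.inRange(hsv,lo,hi);m[:, :200]=0;m[:130]=0;ys,xs=np.nonzero(m);print(n,len(xs),xs.min(),xs.max(),ys.min(),ys.max(),atz(c,M,(xs.mean(),ys.mean()),z).round(4),atz(c,M,(xs.max(),ys.mean()),z).round(4))
E
```

```text
30 [ 85  79  60  62  47  53  50  55  83 117 139 151 161 163 155 147 131 109
 103 156 198 206 202 198 200 198 202 203]
60 [122 122 129 164 198 206 204 200 169 122 126 146 157 165 167 152 135 129
 156 199 208 204 203 197 203 208 207 205]
100 [119 123 121 127 161 205 216 210 193 150 117 132 157 161 171 161 145 138
 147 188 208 209 210 209 211 212 209 214]
130 [121 103 103 111 155 190 196 196 197 176 136 116 133 144 155 151 144 123
 125 164 207 213 214 211 215 213 214 214]
215 [46 42 43 44 39 38 41 41 44 34 48 58 70 83 86 79 80 75 73 61 48 42 41 43
 43 42 52 52]
235 [47 35 44 37 40 39 43 37 42 36 40 45 58 77 83 83 78 82 72 62 52 44 33 39
 43 47 44 53]
(280, 40) [ 0.486  -0.1292  0.229 ]
(283, 235) [0.4916 0.1216 0.229 ]
(283, 215) [0.4905 0.0911 0.229 ]
(245, 170) [0.5352 0.01   0.295 ]
(262, 212) [0.5195 0.0762 0.252 ]
(233, 212) [0.5573 0.0738 0.252 ]
red 164 238 253 166 180 [0.5352 0.0144 0.29  ] [0.5268 0.0149 0.29  ]
green 146 231 262 209 215 [0.5377 0.0752 0.252 ] [0.5195 0.0763 0.252 ]
```

step_arm(linear=[[6.5, -11, 0], [0, 0, 0], [0, 0, 43], [0, 0, 43], [0, 0, 43], [0, 0, 41], [0, 0, 0], [0, 0, 0], [0, 0, 0], [0, 0, 0]], delta_rot=[[0, 0, 0], [0, 0, 0], [0, 0, 0], [0, 0, 0], [0, 0, 0], [0, 0, 0], [0, 0, 0], [0, 0, 0], [0, 0, 0], [0, 0, 0]], grip=[60, 60, 60, 60, 60, 60, 60, 10, 10, 10])

```text
time_s: 5.9
tcp_pos: [0.5355, 0.0163, 0.27]
ee_rot: [[-0.063, -0.998, 0.003], [-0.998, 0.063, 0.001], [-0.001, -0.003, -1.0]]
wrist_force: [0.1, 1.1, 0.7]
gripper_width: 0.43
gripper_force: 0.0
```

step_arm(linear=[[0, 0, 0], [0, 0, 0], [0, 0, 0], [0, 0, 0]], delta_rot=[[0, 0, 0], [0, 0, 0], [0, 0, 0], [0, 0, 0]], grip=[10, 10, 10, 10])

```text
time_s: 6.4
tcp_pos: [0.535, 0.0161, 0.2688]
ee_rot: [[-0.063, -0.998, 0.0], [-0.998, 0.063, -0.0], [0.0, -0.0, -1.0]]
wrist_force: [0.1, -0.5, 1.3]
gripper_width: 0.195
gripper_force: 30.0
```

step_arm(linear=[[0, -10, 0], [0, -10, 0], [0, -10, 0], [0, -10, 0], [0, -10, 0], [0, -10, 0], [0, -10, 0], [0, -9, 0], [0, 0, 0], [0, 0, 0]], delta_rot=[[0, 0, 0], [0, 0, 0], [0, 0, 0], [0, 0, 0], [0, 0, 0], [0, 0, 0], [0, 0, 0], [0, 0, 0], [0, 0, 0], [0, 0, 0]], grip=[10, 10, 10, 10, 10, 10, 10, 10, 10, 10])

```text
time_s: 7.65
tcp_pos: [0.6132, 0.0143, 0.2688]
ee_rot: [[-0.061, -0.998, -0.002], [-0.998, 0.061, 0.004], [-0.004, 0.002, -1.0]]
wrist_force: [-6.5, 10.9, 6.9]
gripper_width: 0.198
gripper_force: 30.0
```

step_arm(linear=[[0, 0, 0], [0, 0, 0], [0, 0, 0], [0, 0, -30], [0, 0, -40], [0, 0, -40], [0, 0, -40], [0, 0, 0]], delta_rot=[[0, 0, 0], [0, 0, 0], [0, 0, 0], [0, 0, 0], [0, 0, 0], [0, 0, 0], [0, 0, 0], [0, 0, 0]], grip=[50, 50, 50, 50, 50, 50, 50, 50])

```text
time_s: 8.65
tcp_pos: [0.615, 0.0105, 0.4225]
ee_rot: [[-0.064, -0.998, 0.008], [-0.998, 0.064, 0.001], [-0.001, -0.008, -1.0]]
wrist_force: [0.6, -0.6, -1.6]
gripper_width: 0.574
gripper_force: 0.0
```

```bash
python3 - <<'E'
from h import *
s,c,M=look([('knob',.283),('open_stretch',.225)])
hsv=cv2.cvtColor(c['img'],cv2.COLOR_RGB2HSV)
for n,lo,hi,z in(('red',(0,150,80),(8,255,255),.29),('green',(50,100,40),(90,255,255),.252)):
    m=cv2.inRange(hsv,lo,hi);m[:130]=0;ys,xs=np.nonzero(m)
    if len(xs): print(n,len(xs),xs.min(),xs.max(),ys.min(),ys.max(),atz(c,M,(xs.mean(),ys.mean()),z).round(4))
E
```

```text
tcp [0.615  0.0105 0.4225] yaw_y 176.34 rz [ 0.008  0.001 -1.   ] w 49.9
knob [(0.85, [259.8, 183.4])] [[0.612, 0.0117, 0.283]]
open_stretch [(0.79, [360.7, 85.9])] [[0.4861, -0.0847, 0.225]]
red 201 252 267 173 193 [0.6126 0.0118 0.29  ]
green 179 309 337 219 225 [0.5356 0.0749 0.252 ]
```

step_arm(linear=[[40, 7, -2], [40, 7, -2], [40, 7, -2], [40, 7, -2], [40, 7, -2], [40, 7, -2], [40, 7, -2], [40, 7, -2], [40, 7, -2], [0, 0, 0]], delta_rot=[[0, 0, 0], [0, 0, 0], [0, 0, 0], [0, 0, 0], [0, 0, 0], [0, 0, 0], [0, 0, 0], [0, 0, 0], [0, 0, 0], [0, 0, 0.11]], grip=[87, 87, 87, 87, 87, 87, 87, 87, 87, 87])

```text
time_s: 10.05
tcp_pos: [0.5271, -0.3467, 0.4342]
ee_rot: [[-0.179, -0.984, -0.004], [-0.984, 0.179, 0.001], [-0.0, 0.004, -1.0]]
wrist_force: [0.1, -0.2, 0.0]
gripper_width: 0.998
gripper_force: 0.0
```

step_arm(linear=[[0, 0, 0], [0, 0, 0], [0, 0, 0], [0, 0, 0]], delta_rot=[[0, 0, 0.11], [0, 0, 0.11], [0, 0, 0.11], [0, 0, 0]], grip=[87, 87, 87, 87])

```text
time_s: 10.55
tcp_pos: [0.528, -0.3442, 0.435]
ee_rot: [[-0.481, -0.877, -0.003], [-0.877, 0.481, 0.001], [0.0, 0.003, -1.0]]
wrist_force: [1.3, -0.8, -0.3]
gripper_width: 1.003
gripper_force: 0.0
```

```bash
python3 - <<'E'
from h import *
s,c,M=look([('tab',.256),('tail',.25),('hanger',.225),('hook_arm',.225),('hook',0)],'w2.png')
hsv=cv2.cvtColor(c['img'],cv2.COLOR_RGB2HSV)
m=cv2.inRange(hsv,(100,120,50),(130,255,255));n,_,st,ce=cv2.connectedComponentsWithStats(m)
for i in range(1,n):
    if st[i,4]>30: print(st[i],ce[i],atz(c,M,ce[i],.265).round(4))
E
```

```text
tcp [ 0.528  -0.3442  0.435 ] yaw_y 151.24 rz [-0.003  0.001 -1.   ] w 87.2
tab [(0.82, [235.6, 131.6])] [[0.5234, -0.401, 0.256]]
tail [(0.76, [245.1, 14.7])] [[0.4535, -0.5026, 0.25]]
hanger [(0.58, [238.8, 131.9])] [[0.523, -0.3976, 0.225]]
hook_arm [] []
hook [(0.8, [242.4, 154.6]), (0.55, [189.4, 266.0])] [[0.5593, -0.3442, 0.0], [0.8007, -0.174, 0.0]]
[230   9  26  12 191] [242.17277487  13.48167539] [ 0.4572 -0.5011  0.265 ]
[   0  115   92  120 5425] [ 30.39741935 193.50635945] [ 0.7782 -0.4577  0.265 ]
[234 119   9  31 261] [237.93869732 133.74712644] [ 0.5214 -0.3979  0.265 ]
[146 311  16  13 108] [152.83333333 319.11111111] [ 0.7532 -0.2338  0.265 ]
```

View pics/w2.png

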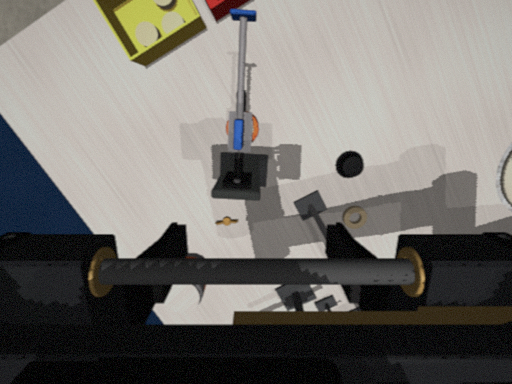

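The view shows the tab at (238,133), the tail plate at (242,13), and the orange roller partly beside the tab. Going above it and descending partway for one check.

step_arm(linear=[[25, -11, 0], [26, -10, 0], [0, 0, 40], [0, 0, 40], [0, 0, 20], [0, 0, 0]], delta_rot=[[0, 0, 0], [0, 0, 0], [0, 0, 0.05], [0, 0, 0], [0, 0, 0], [0, 0, 0]], grip=[87, 87, 87, 87, 87, 87])

```text
time_s: 11.6
tcp_pos: [0.5213, -0.3986, 0.3347]
ee_rot: [[-0.525, -0.851, -0.004], [-0.851, 0.525, 0.002], [0.0, 0.004, -1.0]]
wrist_force: [-0.3, -0.5, 0.2]
gripper_width: 1.001
gripper_force: 0.0
```

```bash
python3 - <<'E'
from h import *
s,c,M=look([('tab',.256),('tail',.25),('hanger',.225)],'w3.png')
hsv=cv2.cvtColor(c['img'],cv2.COLOR_RGB2HSV)
m=cv2.inRange(hsv,(100,120,50),(130,255,255));n,_,st,ce=cv2.connectedComponentsWithStats(m)
R=s['ee_rot']
for i in range(1,n):
    if st[i,4]>100:
        p=atz(c,M,ce[i],.265); print(st[i],ce[i].round(1),p.round(4),'tool',(R.T@(p-s['tcp_pos'])*1000).round(1))
E
```

```text
tcp [ 0.5213 -0.3986  0.3347] yaw_y 148.34 rz [-0.004  0.002 -1.   ] w 87.1
tab [(0.82, [255.6, 199.1]), (0.25, [257.9, 189.5])] [[0.5208, -0.3992, 0.256], [0.5144, -0.4057, 0.256]]
tail [(0.66, [258.0, 46.5])] [[0.454, -0.5036, 0.25]]
hanger [(0.94, [256.3, 189.7])] [[0.5202, -0.3987, 0.225]]
[239  42  36  11 315] [256.2  46.2] [ 0.4566 -0.5021  0.265 ] tool [122.    0.4  69.7]
[250 180  12  45 488] [255.2 202.5] [ 0.5212 -0.3992  0.265 ] tool [ 0.6 -0.5 69.7]
[  0 192  38  44 777] [ 12.  218.5] [ 0.7087 -0.4983  0.265 ] tool [ -13.5 -212.1   68.8]
```

View pics/w3.png

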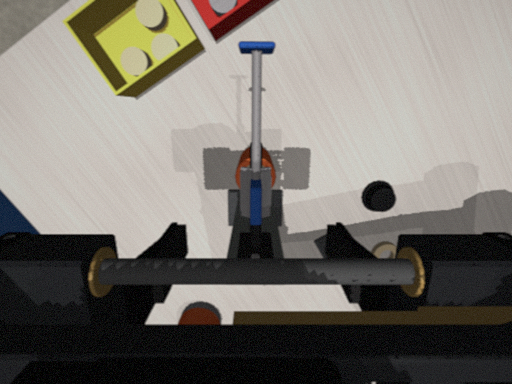

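The tab at (255,202) and tail at (257,46) are centred under the tool and aligned with it, so I descend and grip.

step_arm(linear=[[0, 0, 30], [0, 0, 30], [0, 0, 20], [0, 0, 10], [0, 0, 0], [0, 0, 0], [0, 0, 0], [0, 0, 0], [0, 0, 0], [0, 0, 0]], delta_rot=[[0, 0, 0], [0, 0, 0], [0, 0, 0], [0, 0, 0], [0, 0, 0], [0, 0, 0], [0, 0, 0], [0, 0, 0], [0, 0, 0], [0, 0, 0]], grip=[87, 87, 87, 87, 60, 30, 2, 2, 2, 2])

```text
time_s: 13.05
tcp_pos: [0.522, -0.3989, 0.2466]
ee_rot: [[-0.525, -0.851, 0.0], [-0.851, 0.525, -0.0], [-0.0, -0.0, -1.0]]
wrist_force: [-0.2, 0.4, 0.2]
gripper_width: 0.404
gripper_force: 0.0
```

step_arm(linear=[[0, 0, 0], [0, 0, 0], [0, 0, 0], [0, 0, 0]], delta_rot=[[0, 0, 0], [0, 0, 0], [0, 0, 0], [0, 0, 0]], grip=[2, 2, 2, 2])

```text
time_s: 13.55
tcp_pos: [0.5216, -0.3987, 0.2465]
ee_rot: [[-0.525, -0.851, -0.001], [-0.851, 0.525, 0.001], [0.0, 0.001, -1.0]]
wrist_force: [-1.1, 0.5, 0.1]
gripper_width: 0.115
gripper_force: 30.0
```

step_arm(linear=[[0, 0, -7], [0, 0, -7], [0, 0, -7], [0, 0, -6.5], [0, 0, 0], [0, 0, 0]], delta_rot=[[0, 0, 0], [0, 0, 0], [0, 0, 0], [0, 0, 0], [0, 0, 0], [0, 0, 0]], grip=[2, 2, 2, 2, 2, 2])

```text
time_s: 14.3
tcp_pos: [0.5218, -0.3988, 0.2738]
ee_rot: [[-0.525, -0.851, -0.0], [-0.851, 0.525, 0.0], [-0.0, 0.001, -1.0]]
wrist_force: [0.2, 0.3, -4.9]
gripper_width: 0.112
gripper_force: 30.0
```

```bash
python3 - <<'E'
from h import *
s,c,M=look([('tab',.28),('tail',.277)])
c=capture('scene');cv2.imwrite('pics/s2.png',cv2.resize(c['img'][90:240,120:320,::-1],(800,600)))
E
```

```text
tcp [ 0.5218 -0.3988  0.2738] yaw_y 148.31 rz [-0.  0. -1.] w 9.8
tab [(0.57, [257.6, 244.9])] [[0.5214, -0.3974, 0.28]]
tail [(0.67, [256.1, 8.4]), (0.27, [238.9, 215.5])] [[0.456, -0.5048, 0.277], [0.5215, -0.4184, 0.277]]
```

View pics/s2.png

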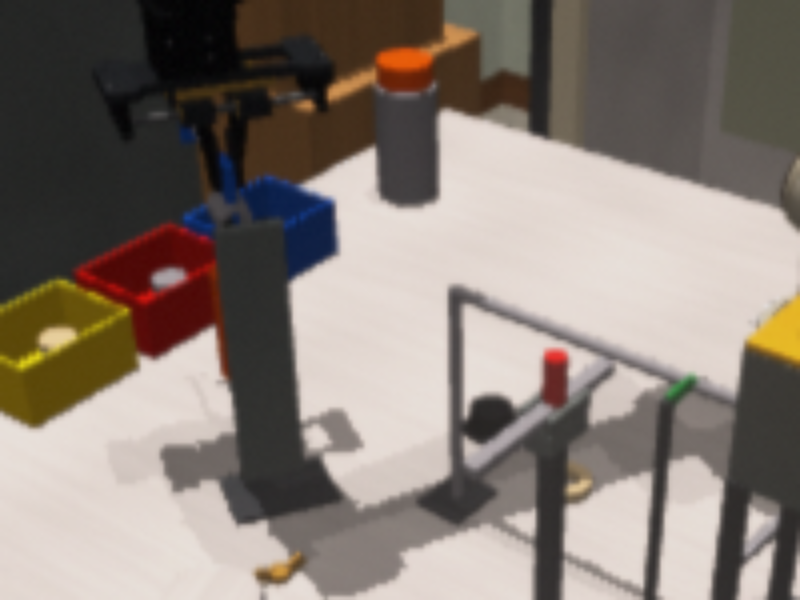

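The crop shows the hanger lifted in the fingers at (225,180) and the bolt open. The weight of 4.9 N fits. Now I shift sideways off the hook.

step_arm(linear=[[0, 8, 0], [0, 8, 0], [0, 8, 0], [0, 8, 0], [0, 8, 0], [0, 8, 0], [0, 10, 0], [0, 12, 0], [0, 10, 0], [0, 0, 0]], delta_rot=[[0, 0, 0], [0, 0, 0], [0, 0, 0], [0, 0, 0], [0, 0, 0], [0, 0, 0], [0, 0, 0], [0, 0, 0], [0, 0, 0], [0, 0, 0]], grip=[2, 2, 2, 2, 2, 2, 2, 2, 2, 2])

```text
time_s: 15.75
tcp_pos: [0.4533, -0.3566, 0.2745]
ee_rot: [[-0.525, -0.851, 0.0], [-0.851, 0.525, -0.0], [-0.0, -0.001, -1.0]]
wrist_force: [0.6, -0.7, -3.8]
gripper_width: 0.109
gripper_force: 30.0
```

step_arm(linear=[[-12, 10, 0], [-24, 19, 0], [-27, 22, 0], [-27, 22, 0], [-27, 22, 0], [-27, 22, 0], [-27, 22, 0], [-24, 19, 0], [-12, 10, 0], [-7, 6, 0]], delta_rot=[[0, 0, 0], [0, 0, 0], [0, 0, 0], [0, 0, 0], [0, 0, 0], [0, 0, 0], [0, 0, 0], [0, 0, 0], [0, 0, 0], [0, 0, 0]], grip=[2, 2, 2, 2, 2, 2, 2, 2, 2, 2])

```text
time_s: 17.0
tcp_pos: [0.418, -0.0823, 0.2743]
ee_rot: [[-0.524, -0.852, 0.001], [-0.852, 0.524, 0.0], [-0.001, -0.001, -1.0]]
wrist_force: [-0.3, -0.0, -4.9]
gripper_width: 0.115
gripper_force: 30.0
```

step_arm(linear=[[0, 0, 0], [0, 0, 0], [0, 0, 0], [0, 0, 0], [0, 0, 0], [0, 0, 0], [0, 0, 0], [0, 0, 0]], delta_rot=[[0, 0, -0.067], [0, 0, -0.092], [0, 0, -0.092], [0, 0, -0.092], [0, 0, -0.092], [0, 0, -0.092], [0, 0, 0], [0, 0, 0]], grip=[2, 2, 2, 2, 2, 2, 2, 2])

```text
time_s: 18.0
tcp_pos: [0.4182, -0.0834, 0.274]
ee_rot: [[-0.028, -1.0, -0.0], [-1.0, 0.028, 0.0], [-0.0, 0.0, -1.0]]
wrist_force: [-0.0, 0.4, -5.0]
gripper_width: 0.111
gripper_force: 30.0
```

```bash
python3 - <<'E'
from h import *
s,c,M=look([('tab',.285),('tail',.277),('hanger',.252),('open_stretch',.225)],'w4.png')
im=c['img'].astype(int)
for n in('scene','top'):
    c2=capture(n);print(n,[(l,landm(c2,n,l,1),[atz(c2,P(c2),p,z).round(3).tolist() for _,p in landm(c2,n,l,1)]) for l,z in(('open_stretch',.225),('tab',.283),('tail',.277),('roller',.252))])
E
```

```text
tcp [ 0.4182 -0.0834  0.274 ] yaw_y 178.42 rz [-0.  0. -1.] w 9.7
tab [(0.94, [256.3, 247.9])] [[0.4179, -0.0828, 0.285]]
tail [(0.85, [256.4, 8.6])] [[0.4143, -0.208, 0.277]]
hanger [] []
open_stretch [(0.64, [170.7, 211.5])] [[0.4854, -0.0852, 0.225]]
scene [('open_stretch', [(0.71, [260.2, 171.4])], [[0.481, -0.068, 0.225]]), ('tab', [(0.82, [264.9, 142.9])], [[0.398, -0.106, 0.283]]), ('tail', [(0.78, [236.1, 140.3])], [[0.431, -0.203, 0.277]]), ('roller', [(0.66, [264.4, 156.5])], [[0.43, -0.086, 0.252]])]
top [('open_stretch', [], []), ('tab', [(0.62, [205.0, 259.5])], [[0.356, 0.051, 0.283]]), ('tail', [(0.52, [307.4, 239.5])], [[0.411, -0.21, 0.277]]), ('roller', [], [])]
```

View pics/w4.png

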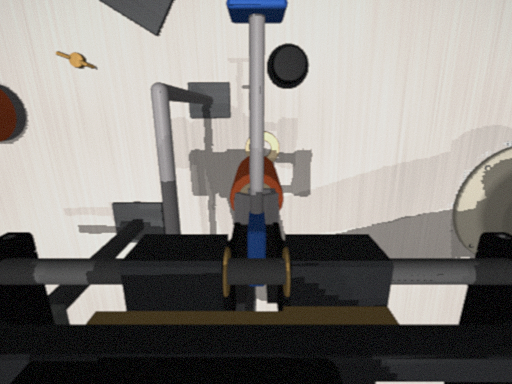

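The hanger hangs straight, with its tail at (257,8) and roller at (258,190). The rail is at left, from (161,88) to (171,225), and I'll measure its line.

```bash
python3 - <<'E'
from h import *
s=sense();c=capture('wrist');M=P(c,s);im=c['img'].astype(int)
for r in (110,140,170,220): print(r,im[r,148:188].mean(1).astype(int))
for p in((163,110),(164.5,140),(171,220)): print(p,atz(c,M,p,.227).round(4))
E
```

```text
110 [217 219 224 221 200 160 146 161 168 168 171 178 178 174 161 150 149 136
 126 115  91  98 167 220 224 221 222 224 221 220 221 220 222 219 217 216
 214 222 223 226]
140 [220 223 222 218 219 220 218 201 160 147 163 166 165 165 170 159 153 148
 144 131 120 109  98  85 109 171 203 206 209 211 209 210 211 206 210 210
 204 202 196 200]
170 [221 222 221 224 223 225 222 222 222 222 200 161 140 151 155 160 154 160
 156 155 146 134 124 124 109  91  90 161 220 225 222 222 224 223 221 225
 226 223 220 222]
220 [ 91  90  84  88  91  90  87  90  91  91  86  87  92  80  57  56  69  83
  91  92  85  87  88  82  80  79  79  75  69  60  67 112 186 225 224 222
 222 222 221 221]
(163, 110) [ 0.4817 -0.162   0.227 ]
(164.5, 140) [ 0.4831 -0.1411  0.227 ]
(171, 220) [ 0.4854 -0.0787  0.227 ]
```

step_arm(linear=[[0, -8, 0], [0, -8, 0], [0, -8, 0], [0, -8, 0], [0, -8, 0], [0, -8, 0], [0, -8, 0], [0, -7, 0], [0, -5, 0], [0, 0, 0]], delta_rot=[[0, 0, 0], [0, 0, 0], [0, 0, 0], [0, 0, 0], [0, 0, 0], [0, 0, 0], [0, 0, 0], [0, 0, 0], [0, 0, 0], [0, 0, 0]], grip=[2, 2, 2, 2, 2, 2, 2, 2, 2, 2])

```text
time_s: 20.45
tcp_pos: [0.4864, -0.0852, 0.2739]
ee_rot: [[-0.026, -1.0, -0.0], [-1.0, 0.026, -0.0], [0.0, 0.0, -1.0]]
wrist_force: [-0.5, 0.2, -4.6]
gripper_width: 0.113
gripper_force: 30.0
```

step_arm(linear=[[0, 0, 5], [0, 0, 5], [0, 0, 5], [0, 0, 5], [0, 0, 4], [0, 0, 0], [0, 0, 0]], delta_rot=[[0, 0, 0], [0, 0, 0], [0, 0, 0], [0, 0, 0], [0, 0, 0], [0, 0, 0], [0, 0, 0]], grip=[2, 2, 2, 2, 2, 2, 2])

```text
time_s: 21.32
tcp_pos: [0.4864, -0.0852, 0.2502]
ee_rot: [[-0.026, -1.0, 0.0], [-1.0, 0.026, -0.0], [0.0, -0.0, -1.0]]
wrist_force: [0.7, -1.3, -3.8]
gripper_width: 0.117
gripper_force: 30.0
```

step_arm(linear=[[0, 0, 1.5], [0, 0, 1.5], [0, 0, 1], [0, 0, 0], [0, 0, 0]], delta_rot=[[0, 0, 0], [0, 0, 0], [0, 0, 0], [0, 0, 0], [0, 0, 0]], grip=[2, 2, 2, 2, 2])

```text
time_s: 21.95
tcp_pos: [0.4863, -0.0852, 0.2467]
ee_rot: [[-0.026, -1.0, 0.001], [-1.0, 0.026, -0.0], [0.0, -0.001, -1.0]]
wrist_force: [-1.7, 1.2, 1.9]
gripper_width: 0.113
gripper_force: 30.0
```

```bash
python3 - <<'E'
from h import *
c=capture('scene');cv2.imwrite('pics/s3.png',cv2.resize(c['img'][110:230,190:350,::-1],(800,600)))
E
```

```text
(no output)
```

View pics/s3.png

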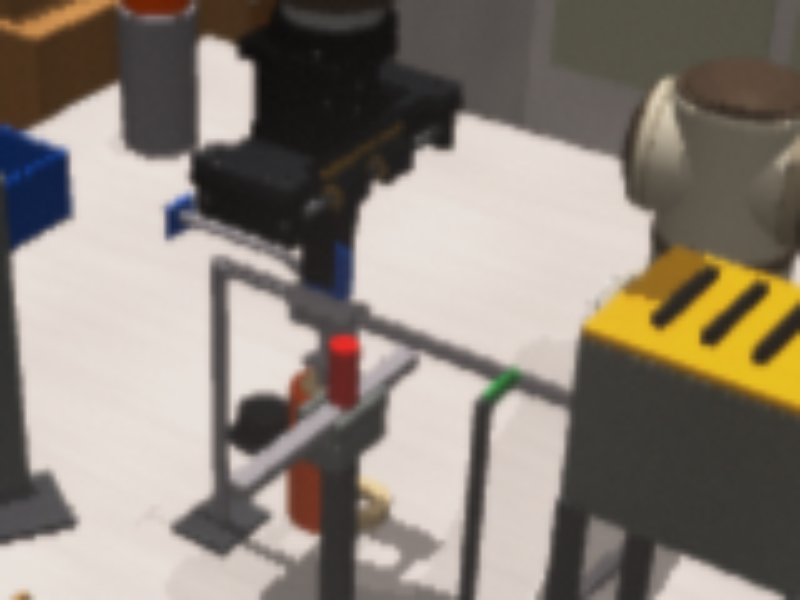

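The crop shows the hook seated over the rail at (330,305), and the wrist force shows the weight transferred. Release and rise.

step_arm(linear=[[0, 0, 0], [0, 0, 0], [0, 0, 0], [0, 0, 0], [0, 0, 0], [0, 0, -15], [0, 0, -30], [0, 0, -30], [0, 0, -30], [0, 0, 0]], delta_rot=[[0, 0, 0], [0, 0, 0], [0, 0, 0], [0, 0, 0], [0, 0, 0], [0, 0, 0], [0, 0, 0], [0, 0, 0], [0, 0, 0], [0, 0, 0]], grip=[14, 20, 40, 50, 50, 50, 50, 50, 50, 50])

```text
time_s: 23.25
tcp_pos: [0.4875, -0.0853, 0.3549]
ee_rot: [[-0.026, -1.0, 0.007], [-1.0, 0.026, 0.0], [-0.0, -0.007, -1.0]]
wrist_force: [0.3, 0.8, -0.8]
gripper_width: 0.572
gripper_force: 0.0
```

```bash
python3 - <<'E'
from h import *
s,c,M=look([('tab',.256),('tail',.25),('hanger',.225),('open_stretch',.225)])
hsv=cv2.cvtColor(c['img'],cv2.COLOR_RGB2HSV)
m=cv2.inRange(hsv,(100,120,50),(130,255,255));n,_,st,ce=cv2.connectedComponentsWithStats(m)
R=s['ee_rot']
for i in range(1,n):
    if st[i,4]>100:
        p=atz(c,M,ce[i],.265); print(st[i],ce[i].round(1),p.round(4),'tool',(R.T@(p-s['tcp_pos'])*1000).round(1))
E
```

```text
tcp [ 0.4875 -0.0853  0.3549] yaw_y 178.52 rz [ 0.007  0.    -1.   ] w 49.8
tab [(0.84, [255.6, 189.9])] [[0.4885, -0.0887, 0.256]]
tail [(0.75, [259.9, 53.1])] [[0.4816, -0.2084, 0.25]]
hanger [(0.89, [257.7, 185.4])] [[0.4866, -0.0847, 0.225]]
open_stretch [] []
[242  48  32  10 265] [258.   51.9] [ 0.4832 -0.2068  0.265 ] tool [121.5   1.8  89.9]
[   0  131   28  105 1475] [  8.9 197.5] [ 0.7192 -0.0895  0.265 ] tool [  -1.8 -231.1   91.6]
[253 175  10  41 398] [257.6 195.4] [ 0.4866 -0.0859  0.265 ] tool [ 0.6  1.5 89.9]
```

step_arm(linear=[[30, 0, 0], [40, 0, 0], [40, 1, 0], [30, 0, 0], [14, 0, 0], [0, 0, 30], [0, 0, 35], [0, 0, 30], [0, 0, 16], [0, 0, 0]], delta_rot=[[0, 0, 0], [0, 0, 0], [0, 0, 0], [0, 0, 0], [0, 0, 0], [0, 0, 0], [0, 0, 0], [0, 0, 0], [0, 0, 0], [0, 0, 0]], grip=[0, 0, 0, 0, 0, 0, 0, 0, 0, 0])

```text
time_s: 24.75
tcp_pos: [0.4804, -0.2385, 0.2385]
ee_rot: [[-0.025, -1.0, -0.004], [-1.0, 0.025, 0.001], [-0.001, 0.004, -1.0]]
wrist_force: [-0.2, -0.9, 0.5]
gripper_width: 0.004
gripper_force: 0.0
```

```bash
python3 - <<'E'
from h import *
s,c,M=look([])
c=capture('scene');cv2.imwrite('pics/s4.png',cv2.resize(c['img'][110:230,190:350,::-1],(800,600)))
for n in('scene',):
    print([(l,landm(c,n,l,1),[atz(c,P(c),p,z).round(3).tolist() for _,p in landm(c,n,l,1)]) for l,z in(('tail',.25),('tab',.256))])
E
```

```text
tcp [ 0.4804 -0.2385  0.2385] yaw_y 178.54 rz [-0.004  0.001 -1.   ] w 0.3
[('tail', [(0.65, [223.3, 151.4])], [[0.481, -0.22, 0.25]]), ('tab', [(0.73, [252.1, 161.0])], [[0.486, -0.097, 0.256]])]
```

View pics/s4.png

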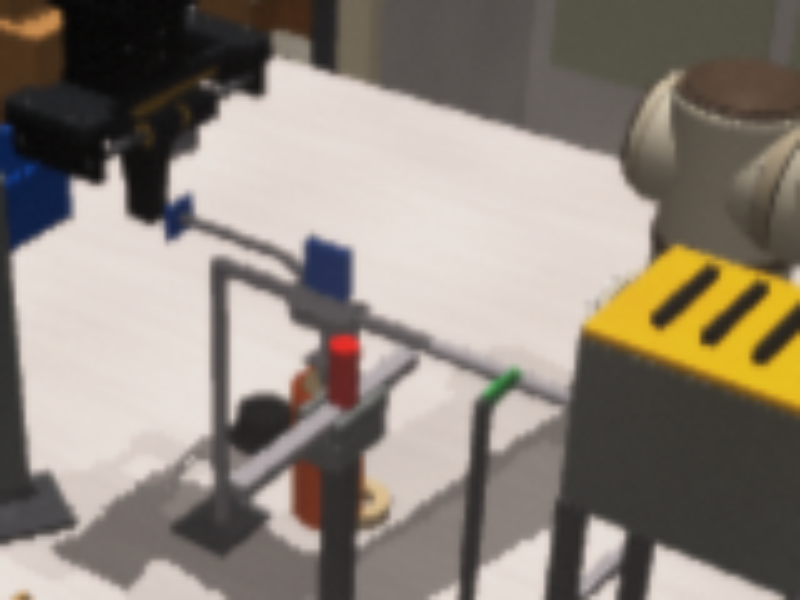

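The fingers sit just behind the tail plate at (150,210), clear of the rail. Start pushing.

step_arm(linear=[[-4, 0, -3], [-6, 0, 0], [-8, 0, 0], [-8, 0, 0], [-8, 0, 0], [-8, 0, 0], [-8, 0, 0], [-8, 0, 0], [-8, 0, 0], [-4, 0, 0]], delta_rot=[[0, 0, 0], [0, 0, 0], [0, 0, 0], [0, 0, 0], [0, 0, 0], [0, 0, 0], [0, 0, 0], [0, 0, 0], [0, 0, 0], [0, 0, 0]], grip=[0, 0, 0, 0, 0, 0, 0, 0, 0, 0])

```text
time_s: 26.3
tcp_pos: [0.4829, -0.1687, 0.2432]
ee_rot: [[-0.025, -1.0, -0.0], [-1.0, 0.025, -0.0], [0.0, 0.0, -1.0]]
wrist_force: [-0.6, -6.2, 1.4]
gripper_width: 0.008
gripper_force: 2.6
```

```bash
cat >> h.py <<'E'
def chk():
    s=sense();print(s['tcp_pos'].round(4),s['wrist_force'].round(1))
    c=capture('scene');M=P(c)
    for l,z in(('tail',.25),('tab',.256),('hanger',.225),('pointer',0)):
        r=landm(c,'scene',l,1);print(l,r,[atz(c,M,p,z).round(4).tolist() for _,p in r])
    return c,M
E
python3 -c "
from h import *
chk()"
```

```text
[ 0.4829 -0.1687  0.2432] [-0.6 -6.2  1.4]
tail [(0.93, [236.3, 158.5])] [[0.4942, -0.1549, 0.25]]
tab [(0.73, [267.2, 164.7])] [[0.4766, -0.0451, 0.256]]
hanger [] []
pointer [(0.52, [289.0, 242.0])] [[0.4953, 0.0682, -0.0]]
```

step_arm(linear=[[-8, 0, 0], [-9, 0, 0], [-9, 0, 0], [-9, 0, 0], [-9, 0, 0], [-9, 0, 0], [-9, 0, 0], [-9, 0, 0], [-9, 0, 0], [-6, 0, 0]], delta_rot=[[0, 0, 0], [0, 0, 0], [0, 0, 0], [0, 0, 0], [0, 0, 0], [0, 0, 0], [0, 0, 0], [0, 0, 0], [0, 0, 0], [0, 0, 0]], grip=[0, 0, 0, 0, 0, 0, 0, 0, 0, 0])

```text
time_s: 27.8
tcp_pos: [0.4852, -0.0826, 0.243]
ee_rot: [[-0.026, -1.0, -0.0], [-1.0, 0.026, -0.0], [0.0, 0.0, -1.0]]
wrist_force: [0.1, -3.7, 0.9]
gripper_width: 0.003
gripper_force: 2.2
```

```bash
python3 -c "
from h import *
c,M=chk()
cv2.imwrite('pics/s5.png',cv2.resize(c['img'][110:230,190:350,::-1],(800,600)))"
```

```text
[ 0.4852 -0.0826  0.243 ] [ 0.1 -3.7  0.9]
tail [(0.58, [256.2, 165.6])] [[0.4936, -0.0758, 0.25]]
tab [(0.94, [291.1, 174.4])] [[0.4827, 0.0459, 0.256]]
hanger [(0.86, [289.6, 185.7])] [[0.4979, 0.0521, 0.225]]
pointer [(0.6, [292.0, 242.8])] [[0.4928, 0.0785, 0.0]]
```

View pics/s5.png

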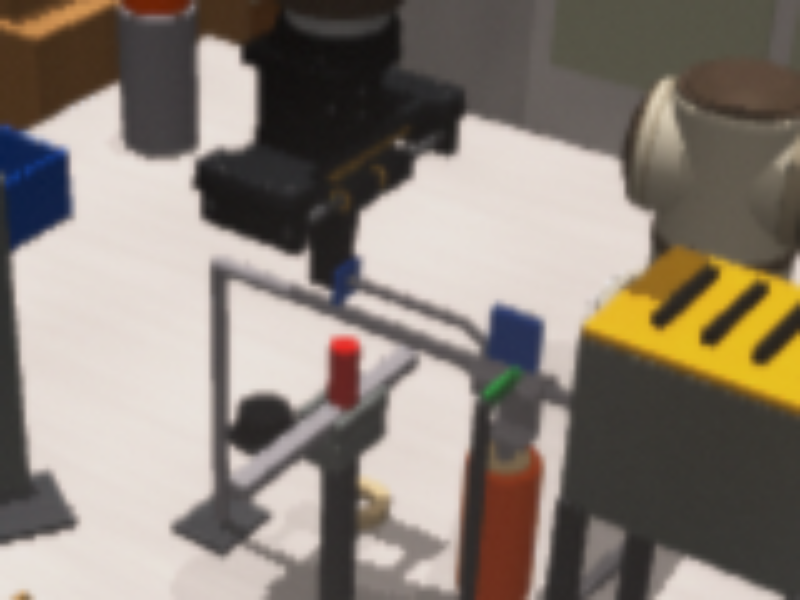

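The hanger is upright and past the bolt, with its tail at (345,280) and tab at (515,335). I continue in two stages and stop a little short.

step_arm(linear=[[-8, 0, 0], [-9, 0, 0], [-9, 0, 0], [-9, 0, 0], [-9, 0, 0], [-9, 0, 0], [-9, 0, 0], [-9, 0, 0], [-9, 0, 0], [-6, 0, 0]], delta_rot=[[0, 0, 0], [0, 0, 0], [0, 0, 0], [0, 0, 0], [0, 0, 0], [0, 0, 0], [0, 0, 0], [0, 0, 0], [0, 0, 0], [0, 0, 0]], grip=[0, 0, 0, 0, 0, 0, 0, 0, 0, 0])

```text
time_s: 29.3
tcp_pos: [0.4874, 0.0034, 0.243]
ee_rot: [[-0.026, -1.0, -0.0], [-1.0, 0.026, -0.0], [0.0, 0.0, -1.0]]
wrist_force: [-0.6, -4.1, -0.2]
gripper_width: 0.008
gripper_force: 2.1
```

step_arm(linear=[[-8, 0, 0], [-8, 0, 0], [-8, 0, 0], [-8, 0, 0], [-6, 0, 0], [-4, 0, 0], [0, 0, 0]], delta_rot=[[0, 0, 0], [0, 0, 0], [0, 0, 0], [0, 0, 0], [0, 0, 0], [0, 0, 0], [0, 0, 0]], grip=[0, 0, 0, 0, 0, 0, 0])

```text
time_s: 30.18
tcp_pos: [0.4887, 0.0455, 0.2429]
ee_rot: [[-0.026, -1.0, 0.0], [-1.0, 0.026, 0.001], [-0.001, -0.0, -1.0]]
wrist_force: [-0.7, -1.7, 0.3]
gripper_width: 0.003
gripper_force: 0.7
```

```bash
cat >> h.py <<'E'
def tailgreen(n='scene',z1=.25):
    c=capture(n);M=P(c);hsv=cv2.cvtColor(c['img'],cv2.COLOR_RGB2HSV)
    t=np.array(proj(c,M,(.49,.0765,.25)));print('expected tail px at pointer',t.round(1))
    w=np.zeros(hsv.shape[:2],np.uint8);x,y=t.astype(int);w[max(0,y-25):y+25,max(0,x-30):x+30]=1
    for nm,lo,hi,z in(('blue',(100,120,40),(130,255,255),.25),('green',(45,100,40),(90,255,255),.252)):
        m=cv2.inRange(hsv,lo,hi)*w;ys,xs=np.nonzero(m)
        if len(xs): print(nm,len(xs),xs.min(),xs.max(),ys.min(),ys.max(),atz(c,M,(xs.mean(),ys.mean()),z).round(4))
    return c,M
E
python3 -c "
from h import *
chk();c,M=tailgreen();tailgreen('top')
cv2.imwrite('pics/s6.png',cv2.resize(c['img'][130:220,230:350,::-1],(800,600),interpolation=cv2.INTER_NEAREST))"
```

```text
[0.4887 0.0455 0.2429] [-0.7 -1.7  0.3]
tail [(0.93, [289.4, 179.9])] [[0.5047, 0.0531, 0.25]]
tab [] []
hanger [(0.58, [310.7, 192.6])] [[0.4931, 0.1219, 0.225]]
pointer [(0.54, [291.0, 243.5])] [[0.4978, 0.0775, -0.0]]
expected tail px at pointer [298.6 180.3]
blue 14 292 295 175 182 [0.4868 0.0557 0.25  ]
green 5 289 291 185 187 [0.5361 0.0736 0.252 ]
expected tail px at pointer [199.2 208.8]
```

View pics/s6.png

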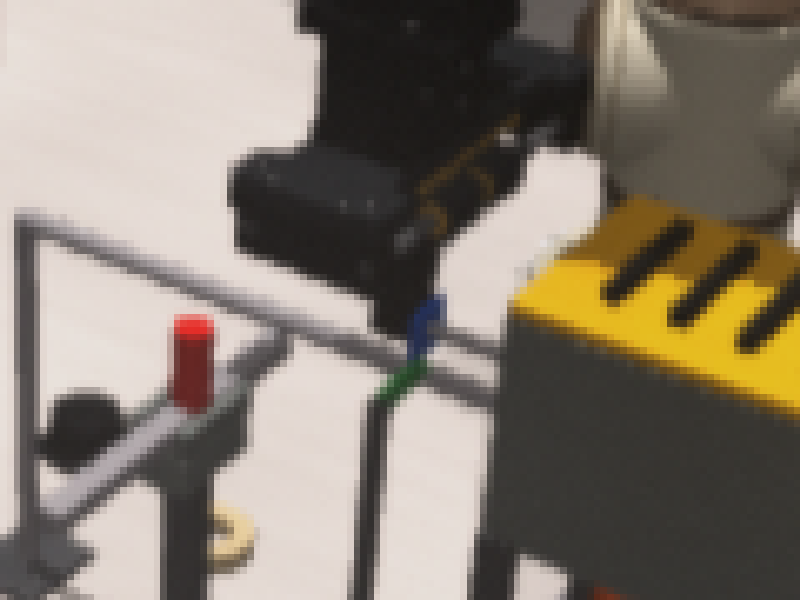

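The crop shows the tail plate at (425,325), about 20 mm short of the line from the green pointer at (405,380). Pushing 17 mm, then I'll back off, rise and check with the wrist camera.

step_arm(linear=[[-4, 0, 0], [-4, 0, 0], [-4, 0, 0], [-3, 0, 0], [-2, 0, 0], [0, 0, 0], [0, 0, 0], [0, 0, 0]], delta_rot=[[0, 0, 0], [0, 0, 0], [0, 0, 0], [0, 0, 0], [0, 0, 0], [0, 0, 0], [0, 0, 0], [0, 0, 0]], grip=[0, 0, 0, 0, 0, 0, 0, 0])

```text
time_s: 31.52
tcp_pos: [0.4891, 0.0621, 0.243]
ee_rot: [[-0.026, -1.0, 0.0], [-1.0, 0.026, 0.001], [-0.001, -0.0, -1.0]]
wrist_force: [-1.0, -2.8, -0.1]
gripper_width: 0.006
gripper_force: 1.1
```

step_arm(linear=[[10, 0, 0], [25, 0, 0], [30, 0, 0], [30, 0, 0], [20, 0, -30], [0, 0, -40], [0, 0, -40], [0, 0, 0], [0, 0, 0]], delta_rot=[[0, 0, 0], [0, 0, 0], [0, 0, 0], [0, 0, 0], [0, 0, 0], [0, 0, 0], [0, 0, 0], [0, 0, 0], [0, 0, 0]], grip=[0, 0, 0, 0, 0, 0, 0, 0, 0])

```text
time_s: 32.65
tcp_pos: [0.4858, -0.053, 0.3523]
ee_rot: [[-0.026, -1.0, -0.001], [-1.0, 0.026, 0.001], [-0.001, 0.001, -1.0]]
wrist_force: [0.3, -0.1, -0.1]
gripper_width: 0.007
gripper_force: 0.0
```

```bash
python3 -c "
from h import *
tailgreen();
s,c,M=look([('tail',.25),('pointer',0),('knob',.283)])
hsv=cv2.cvtColor(c['img'],cv2.COLOR_RGB2HSV)
for nm,lo,hi,z in(('blue',(100,120,40),(130,255,255),.262),('green',(45,100,40),(90,255,255),.252)):
    m=cv2.inRange(hsv,lo,hi);n,_,st,ce=cv2.connectedComponentsWithStats(m)
    for i in range(1,n):
        if st[i,4]>20: print(nm,st[i],ce[i].round(1),atz(c,M,ce[i],z).round(4))
"
```

```text
expected tail px at pointer [298.6 180.3]
green 12 287 292 185 189 [0.5391 0.073  0.252 ]
tcp [ 0.4856 -0.053   0.3518] yaw_y 178.5 rz [-0.002  0.001 -1.   ] w 0.3
tail [(0.53, [254.0, 304.6])] [[0.491, 0.0753, 0.25]]
pointer [] []
knob [(0.79, [120.3, 274.7])] [[0.6128, 0.0132, 0.283]]
blue [  0 155  22  81 885] [  6.8 206. ] [ 0.7187 -0.0497  0.262 ]
blue [246 302  21   9 163] [255.8 306.5] [0.4889 0.0683 0.262 ]
```

step_arm(linear=[[0, -10, -40], [-20, -10, -45], [-25, -10, -5], [-20, -10, 0], [0, 0, 0]], delta_rot=[[0, 0, 0], [0, 0, 0], [0, 0, 0], [0, 0, 0], [0, 0, 0]], grip=[60, 60, 60, 60, 60])

```text
time_s: 33.52
tcp_pos: [0.5281, 0.0121, 0.441]
ee_rot: [[-0.024, -1.0, -0.004], [-1.0, 0.024, -0.001], [0.001, 0.004, -1.0]]
wrist_force: [-0.6, -0.0, -0.4]
gripper_width: 0.491
gripper_force: 0.0
```

```bash
python3 -c "
from h import *
s,c,M=look([('tail',.25),('pointer',0),('hood_mouth',.225)],'w7.png')
cv2.imwrite('pics/w7.png',cv2.resize(c['img'][130:280,180:380,::-1],(800,600),interpolation=cv2.INTER_NEAREST))
hsv=cv2.cvtColor(c['img'],cv2.COLOR_RGB2HSV)
for nm,lo,hi,z in(('blue',(100,120,40),(130,255,255),.262),('green',(45,100,40),(90,255,255),.252)):
    m=cv2.inRange(hsv,lo,hi);n,_,st,ce=cv2.connectedComponentsWithStats(m)
    for i in range(1,n):
        if st[i,4]>20: print(nm,st[i],ce[i].round(1),atz(c,M,ce[i],z).round(4))
print([np.round(proj(c,M,(.4905,y,z)),1) for y in (.074,.0765) for z in (.237,.263)])
"
```

```text
tcp [0.5281 0.0121 0.441 ] yaw_y 178.62 rz [-0.004 -0.001 -1.   ] w 42.8
tail [(0.76, [286.6, 217.0])] [[0.4882, 0.0736, 0.25]]
pointer [] []
hood_mouth [(0.84, [281.2, 244.2])] [[0.4932, 0.126, 0.225]]
blue [    0     0    79   259 12391] [ 28.6 145.3] [ 0.7971 -0.0307  0.262 ]
blue [276 214  22  11 194] [286.2 218.8] [0.49   0.0713 0.262 ]
blue [ 45 285  29  40 783] [ 59.3 304.5] [0.8102 0.1927 0.262 ]
green [233 216  31   7 155] [249.5 219.4] [0.5376 0.0748 0.252 ]
[array([283.9, 213.9]), array([285.9, 221.1]), array([283.9, 215.6]), array([285.9, 222.9])]
```

View pics/w7.png

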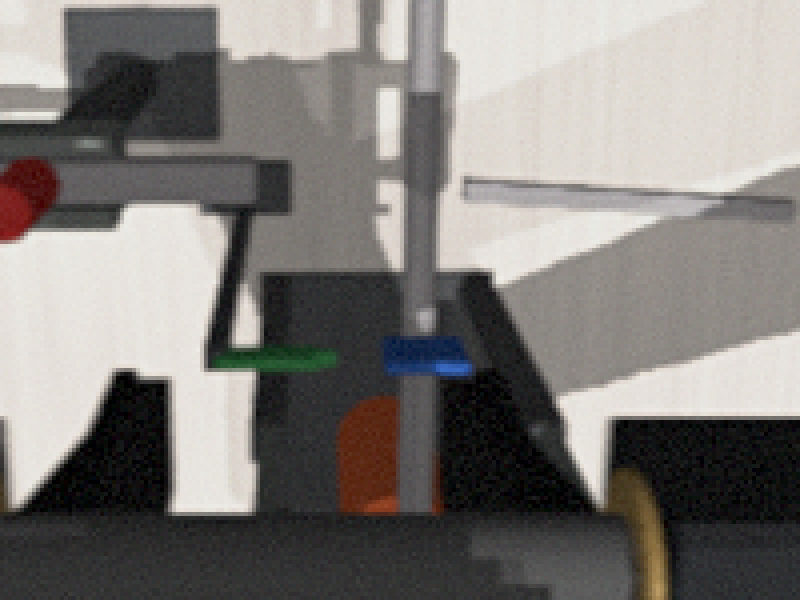

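The crop shows the blue tail plate (390–470,335–372) level with the green pointer (210–335,358). Next I go to the knob, grip it and shut the bolt.

step_arm(linear=[[-2, -28, 0], [0, -28, 0], [0, -28, 0], [0, 0, 43], [0, 0, 43], [0, 0, 43], [0, 0, 42], [0, 0, 0], [0, 0, 0], [0, 0, 0]], delta_rot=[[0, 0, 0], [0, 0, 0], [0, 0, 0], [0, 0, 0], [0, 0, 0], [0, 0, 0], [0, 0, 0], [0, 0, 0], [0, 0, 0], [0, 0, 0]], grip=[55, 55, 55, 55, 55, 55, 55, 55, 10, 10])

```text
time_s: 34.98
tcp_pos: [0.6129, 0.0106, 0.2747]
ee_rot: [[-0.026, -1.0, 0.005], [-1.0, 0.026, 0.001], [-0.001, -0.005, -1.0]]
wrist_force: [-1.4, 0.1, -0.1]
gripper_width: 0.486
gripper_force: 0.0
```

step_arm(linear=[[0, 0, 0], [0, 0, 0], [0, 0, 0], [0, 0, 0], [0, 0, 0]], delta_rot=[[0, 0, 0], [0, 0, 0], [0, 0, 0], [0, 0, 0], [0, 0, 0]], grip=[10, 10, 10, 10, 10])

```text
time_s: 35.6
tcp_pos: [0.6121, 0.0106, 0.2726]
ee_rot: [[-0.026, -1.0, 0.001], [-1.0, 0.026, 0.0], [-0.0, -0.001, -1.0]]
wrist_force: [0.4, 0.6, 1.7]
gripper_width: 0.198
gripper_force: 30.0
```

step_arm(linear=[[0, 10, 0], [0, 10, 0], [0, 10, 0], [0, 10, 0], [0, 10, 0], [0, 10, 0], [0, 10, 0], [0, 8, 0], [0, 0, 0], [0, 0, 0]], delta_rot=[[0, 0, 0], [0, 0, 0], [0, 0, 0], [0, 0, 0], [0, 0, 0], [0, 0, 0], [0, 0, 0], [0, 0, 0], [0, 0, 0], [0, 0, 0]], grip=[10, 10, 10, 10, 10, 10, 10, 10, 10, 10])

```text
time_s: 36.85
tcp_pos: [0.5329, 0.0124, 0.2725]
ee_rot: [[-0.026, -1.0, -0.002], [-1.0, 0.026, -0.001], [0.001, 0.002, -1.0]]
wrist_force: [0.2, -0.9, 7.2]
gripper_width: 0.194
gripper_force: 30.0
```

step_arm(linear=[[0, 0, 0], [0, 0, 0], [0, 0, 0], [0, 0, -30], [0, 0, -45], [0, 0, -45], [0, 0, -40], [0, 0, 0], [0, 0, 0]], delta_rot=[[0, 0, 0], [0, 0, 0], [0, 0, 0], [0, 0, 0], [0, 0, 0], [0, 0, 0], [0, 0, 0], [0, 0, 0], [0, 0, 0]], grip=[35, 50, 50, 50, 50, 50, 50, 50, 50])

```text
time_s: 37.98
tcp_pos: [0.5333, 0.0129, 0.4307]
ee_rot: [[-0.026, -1.0, -0.003], [-1.0, 0.026, 0.0], [-0.0, 0.003, -1.0]]
wrist_force: [0.2, 0.0, -0.2]
gripper_width: 0.568
gripper_force: 0.0
```

```bash
python3 -c "
from h import *
s,c,M=look([('tail',.25),('knob',.283)])
hsv=cv2.cvtColor(c['img'],cv2.COLOR_RGB2HSV)
for nm,lo,hi,z in(('red',(0,150,80),(8,255,255),.29),('blue',(100,120,40),(130,255,255),.262),('green',(45,100,40),(90,255,255),.252)):
    m=cv2.inRange(hsv,lo,hi);n,_,st,ce=cv2.connectedComponentsWithStats(m)
    for i in range(1,n):
        if st[i,4]>40 and ce[i][0]>150: print(nm,st[i],ce[i].round(1),atz(c,M,ce[i],z).round(4))
"
```

```text
tcp [0.5333 0.0129 0.4307] yaw_y 178.52 rz [-0.003  0.    -1.   ] w 49.4
tail [(0.66, [290.5, 216.8])] [[0.4898, 0.0703, 0.25]]
knob [(0.95, [256.1, 180.1])] [[0.5328, 0.0121, 0.283]]
red [249 175  15  17 179] [256.1 183.4] [0.5329 0.014  0.29  ]
red [268 231  16  27 176] [275.5 243.3] [0.5121 0.0873 0.29  ]
blue [280 216  24  10 207] [291.  220.8] [0.4906 0.0709 0.262 ]
green [237 218  32   8 163] [253.4 221.5] [0.5379 0.0747 0.252 ]
```

The knob is back at its shut position and the tail hasn't moved from the pointer. Handing in.

```bash
python3 -c "
from station import *
print(finish_job())"
```

```text
the job is handed in; nothing more can be done
None
```

I handed the job in at about 38 s: the roller is under the hood, the tail plate looks level with the pointer to within about 3 mm on the camera, and the bolt is shut behind it. No pass or fail result came back.

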